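Bring the tipper truck round to the camera

TASK

The toy trucks on the turntable are being photographed for the collection's catalogue, and the tipper, the one with its load bed raised, is next. Push the turntable round by its rim with your fingertips, gently, until the tipper's nose faces the camera head-on, and leave it at rest there. Do not touch or lift the trucks, and do not disturb the camera or the other things on the bench.

Things in the scene. Friction and masses are not known exactly. Their poses are not given: they have to be found in the camera images.
- stand: fixed square plywood base of the turntable, 240 x 240 mm, 32 mm high with its bearing. Origin: on the bench top, on the turntable's axis. 
- platter: the turning part: weathered round board, 320 mm across, 18 mm thick, top 50 mm above the bench. Turns freely either way without stops on a vertical bearing with light drag (about 1 N at the rim; stops within a few degrees when let go). Origin: on the axis at the board's underside, +z up; its x axis points along the middle of the tipper's bay. Crossed partitions stand on it between four bays.
- partition_end (a point): top of one partition's outer end: 157 mm from the axis, at +45 degrees from the platter's x axis, 86 mm above the bench; other ends at every 90 degrees. The partitions, 10 mm thick and fixed on the board, give a fingertip something to push on at the rim: 36 mm above the board from the rim in to 114 mm from the axis, then rising at 45 degrees to 75 mm within 75 mm of the axis.
- tipper: die-cast toy truck, 92 long x 42 wide x 64 high mm, loose on fixed rubber tyres (it slips if the board is jerked) in the platter's +x bay, nose outward, its origin about 90 mm from the axis. Origin: middle of its underside, on the board; +x is its nose, +z up. The tipper: its open load bed is raised about 40 degrees, hinged at the tail.
- tipper_nose (a point): centre of the tipper's radiator grille, 46 mm ahead of the truck's origin and 20 mm above its underside; about 136 mm from the turntable's axis.
- truck_dumper: die-cast toy truck, 92 long x 42 wide x 45 high mm, loose on fixed rubber tyres (it slips if the board is jerked) in the platter's +y bay, nose outward, about 90 mm from the axis. Origin: middle of its underside, on the board; +x is its nose, +z up. The same load bed, but lowered flat.
- truck_stake: die-cast toy truck, 92 long x 42 wide x 45 high mm, loose on fixed rubber tyres (it slips if the board is jerked) in the platter's -x bay, nose outward, about 90 mm from the axis. Origin: middle of its underside, on the board; +x is its nose, +z up. Flat wooden bed with slatted sides.
- truck_tanker: die-cast toy truck, 92 long x 42 wide x 52 high mm, loose on fixed rubber tyres (it slips if the board is jerked) in the platter's -y bay, nose outward, about 90 mm from the axis. Origin: middle of its underside, on the board; +x is its nose, +z up. Round tank lying along it.
- camera: black camera, 118 wide x 147 mm high, on a small three-legged table tripod (feet 62 mm from its middle), standing loose beyond the turntable 290 to 310 mm from its axis. Origin: on the bench under the middle of the camera; the lens points along its -x axis, always straight at the turntable's axis, and ends 70 mm from the origin, 95 mm above the bench.
- spare_truck: a fifth toy truck with slatted bed, 92 x 42 x 45 mm, standing on the bench beside the turntable; to be left alone. Origin: middle of its underside.
- wax_tin: round tin, 75 mm across and 67 mm high, on the bench; to be left alone. Origin: middle of its underside.
- dust_brush: dusting brush, 200 long x 42 wide x 20 mm high, lying on the bench; to be left alone. Origin: middle of its underside.
Things that resemble listed ones, but are neither listed nor needed, are in the scene too. Of the things shaped like the camera, the black one is meant.

How it is judged:
By the outcome, as a careful person would: the job done as asked, in the order asked, and still so for the second after the job is handed in, with the robot touching nothing.
It also fails if it takes over 72 s, if anything falls off the work surface, if the arm or the gripper's body presses on something with over 40 N, if the wrist force passes 120 N, or if a joint passes its speed limit or range.

ROBOT

A 7-joint arm with a two-finger parallel gripper is mounted at the origin on the work surface. World frame = base frame: x ahead of the robot, y to its left, z up, the work surface at z = 0. Lengths are in m, angles in rad, forces in N, time in s.
With the tool pointing down it reaches from about 0.425 to 0.875 m from the base axis. Payload 9.9 kg.
Tool frame: the origin (TCP) lies between the finger pads; the fingertips stand 14 mm ahead of it and the grasp point (between the pads) lies 5 mm behind it; z points along the fingers, y is the line along which they close (so a half turn about z gives the same grasp; the last joint's range is limited). The gripper opens to 85 mm and grips with 20 to 120 N. Pads are 22 mm wide; open, the fingers measure 114 mm over their backs; the gripper's body (76 mm by 85 mm) begins 54 mm behind the grasp point. The pads swing forward as they close: fully open they stand 13 mm farther back than shut.
Start: joints at [-1.219, 0.576, 0.025, 1.437, -0.015, 1.129, -0.057], TCP at [0.285, 0.612, 0.245] pointing down, gripper open.
Joint ranges: [-2.76, 2.76], [-0.34, 2.15], [-1.52, 1.57], [0.19, 2.46], [-1.09, 4.23], [0.17, 1.99], [-2.82, 2.82]. Speed limits (rad/s): [2.22, 2.22, 3.01, 3.01, 3.14, 3.14, 3.14].

INTERFACE

Orientations are given as a unit quaternion [w, x, y, z].
In Python, from plant import robot gives the robot as it stands. The module is installed in compiled form; this text tells all that it offers.
- The arm moves only by the tool apply_moves, never from a script. Its argument "plan" is a list of rows, each a list of 2 entries, a list of its own where there are three numbers: the shift along the tool's x, y, z in units of 60 mm (1.0 is 60 mm), then the turn, a rotation vector about the tool's x, y, z in units of 8 degrees (1.0 is 8 degrees). A call has 1 to 8 rows; each row shifts and turns the commanded pose from where the row before left it, along the tool's axes as they then stand; what a row does not reach is not made up. A row lasts 1/8 s, in which the tool goes at most 62.5 mm and 10.7 degrees, less where a joint would pass 70% of its speed; a pose out of reach is approached as far as the arm can. A call is refused whole if a number of a shift passes 1 or a number of a turn 1, either way. A call with a gripper value outside its range is refused whole. "hand" is the finger opening in mm, from 0 to 85.4, set as the call begins (left out, the last holds). The fingers move at their own pace and stop on an object; the grip force is fixed at half the most. Time passes only in rows, so rows that do not move let the fingers close. It gives the time, the measured TCP pose, the force, the opening and the grip force at its end, in the units of the state.
- robot.get_obs(): the state, without advancing time (a new reading comes with each control period).
- robot.get_image(name): name is "side" or "top" or "wrist"; returns the picture (400x640x3 uint8, red, green, blue); there is no depth.
- robot.get_calibration(name): a dict with "fx", "fy", "cx", "cy" (pixels), "R" (3x3) and "t" (3): a world point X has camera coordinates R X + t. Camera axes: x right, y down, z forward; pixel columns grow to the right and rows downward; lengths in m; the calibration is good to about 2 mm. A picture is of the moment at which its call begins: read the wrist's pose just before it. get_calibration takes no time and is no camera call; for the wrist camera it gives the pose at the moment of the call.
- robot.finish_job(): hands the job in; it is judged then, once.
The state is a dict: "time_s": time; "q": joint angles; "joint_velocities": joint speeds; "joint_torque": joint torques, N m; "eef_pos": TCP position; "ee_rot": TCP orientation; "wrist_force": force on the tool from outside, world axes, zero at the start; "ft_torque": the same for the moment, N m; "gripper_width": finger opening in m; "finger_force": force on a finger pad.
Only numpy, scipy, OpenCV 4.12 (cv2) and the standard library are available. Lean on these libraries where they do the work, as an engineer would, in place of code of your own. Each camera call takes 0.05 s, during which the arm holds its last target. There are 200 camera calls.

## Working session

There is one attempt and no reset: what is moved stays moved. The work goes in short steps, Python scripts to look and compute and a tool call to move; the robot and the scene stay as the last step left them, time stands still between calls to the robot, and variables do not carry over. Pictures are saved under pics/ and viewed, at most 10 in all, crops included, and the job is handed in when it is done.

Besides the shell and the picture viewer there is one more tool, called after "Call:" by a JSON object that holds its "name" and its "arguments". apply_moves: Moves the arm, as the interface text tells. Its arguments: {"type":"object","properties":{"plan":{"type":"array"},"hand":{"type":"number"}},"required":["plan"]}

```bash
mkdir -p pics
python3 - <<'E'
from plant import robot
import cv2,numpy as np
for n in("top","side"):
    cv2.imwrite(f"pics/{n}0.png",robot.get_image(n)[:,:,::-1])
    c=robot.get_calibration(n);print(n,c)
print(robot.get_obs())
E
```

```text
top {'fx': 367.11657173474543, 'fy': 367.11657173474543, 'cx': 319.0121326461076, 'cy': 196.96184708353448, 'R': array([[-0.01017288, -0.9997111 ,  0.02177658],
       [-0.99602228,  0.00820263, -0.08872623],
       [ 0.08852197, -0.02259256, -0.99581797]]), 't': array([0.06737905, 0.5240452 , 0.95866675])}
side {'fx': 456.1076611245487, 'fy': 456.1076611245487, 'cx': 331.8584687427959, 'cy': 202.08208280071636, 'R': array([[ 0.65954373, -0.75143949, -0.01845993],
       [-0.55782187, -0.47284785, -0.68209213],
       [ 0.50382222,  0.46016693, -0.73103322]]), 't': array([-0.30512167,  0.3678791 ,  0.82556404])}
{'time_s': 0.1, 'q': array([-1.21883502,  0.57642655,  0.02484461,  1.43785237, -0.01497892,
        1.12902508, -0.05646959]), 'joint_velocities': array([ 1.43754376e-03, -1.07975912e-03,  2.54363471e-03, -1.96946783e-03,
        8.94577607e-05, -8.19521874e-04,  6.98218520e-04]), 'joint_torque': array([ 6.17342666e-03, -7.67301750e+01,  2.25808762e+00, -2.86605299e+01,
        1.60047185e-02,  8.64231319e-03, -8.34832321e-06]), 'eef_pos': array([0.28474426, 0.61155154, 0.24453327]), 'ee_rot': array([-1.18156535e-04,  2.16124754e-01,  9.76365458e-01, -7.54203815e-04]), 'wrist_force': array([-1.03057948, -0.55522362, -0.67385585]), 'ft_torque': array([0.01643677, 0.04992046, 0.01654813]), 'finger_force': 0.0, 'gripper_width': 0.08555008296607816}
```

View pics/top0.png

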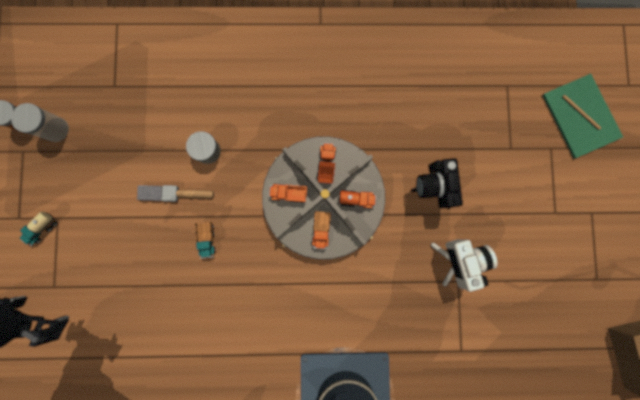

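View pics/side0.png

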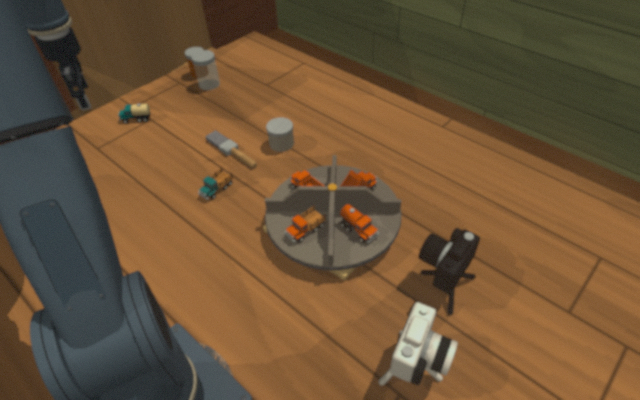

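The top view shows the turntable at about (324,195), with the black camera to its right at about (445,185). The stake truck looks to be at the bottom and the tanker at the right, so the tipper should be at the top, around (327,160). I'll zoom in to confirm this.

Run:
```python
import cv2,numpy as np
t=cv2.imread("pics/top0.png")[125:265,250:480];s=cv2.imread("pics/side0.png")[150:290,255:485]
f=lambda a:cv2.resize(a,(780,300) if 0 else (492,300),interpolation=cv2.INTER_CUBIC)
cv2.imwrite("pics/z0.png",np.vstack([f(t),f(s)]))
```

```text
(no output)
```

View pics/z0.png

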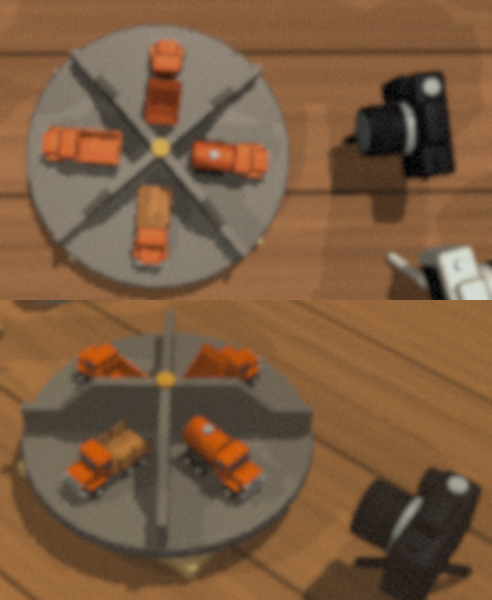

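The tipper is the far truck, at zoomed (165,80). Its bed is raised and it sits opposite the stake truck, with the tanker on the camera side. It needs roughly 90° clockwise, so I'll measure the axis, the partition ends and the camera bearing.

```bash
cat > h.py <<'E'
import numpy as np,cv2
from plant import robot
def ray(c,uv):
    d=np.array([(uv[0]-c["cx"])/c["fx"],(uv[1]-c["cy"])/c["fy"],1.]);R=np.array(c["R"]);return -R.T@c["t"],R.T@d
def onz(c,uv,z):
    o,d=ray(c,uv);return o+d*(z-o[2])/d[2]
def tri(c1,a,c2,b):
    o1,d1=ray(c1,a);o2,d2=ray(c2,b)
    s=np.linalg.lstsq(np.c_[d1,-d2],o2-o1,rcond=None)[0]
    p,q=o1+d1*s[0],o2+d2*s[1];return (p+q)/2,np.linalg.norm(p-q)
def cen(m):
    n,l,s,c=cv2.connectedComponentsWithStats(m.astype(np.uint8));i=1+np.argmax(s[1:,4]);return c[i],s[i]
E
python3 - <<'E'
from h import *
ct,cs=[robot.get_calibration(n) for n in("top","side")]
T,S=[cv2.imread(f"pics/{n}0.png") for n in("top","side")]
def hub(I,b):
    h=cv2.cvtColor(I,cv2.COLOR_BGR2HSV);m=np.zeros(h.shape[:2],bool);x0,y0,x1,y1=b
    m[y0:y1,x0:x1]=cv2.inRange(h,(17,120,130),(35,255,255))[y0:y1,x0:x1]>0;return cen(m)
a,b=hub(T,(315,185,335,203)),hub(S,(322,180,344,195));print(a,b)
print("hub",tri(ct,a[0],cs,b[0]))
k=230/492;t=lambda x,y:(250+k*x,125+140/300*y)
s=lambda x,y:(255+k*x,150+140/300*(y-300))
# platter ellipse: grey mask
h=cv2.cvtColor(T,cv2.COLOR_BGR2HSV);m=cv2.inRange(h,(0,0,50),(179,85,200));m[:, :255]=0;m[:,395:]=0;m[:130]=0;m[268:]=0
m=cv2.morphologyEx(m,cv2.MORPH_OPEN,np.ones((3,3)))
c=max(cv2.findContours(m,cv2.RETR_EXTERNAL,cv2.CHAIN_APPROX_NONE)[0],key=cv2.contourArea)
e=cv2.fitEllipse(cv2.convexHull(c));print("ell",e);ax=onz(ct,e[0],.045);print("axis",ax)
A=ax[:2]
for p in[(72,52),(258,70),(62,243),(240,258)]:
    v=onz(ct,t(*p),.086)[:2]-A;print("part",np.hypot(*v),np.degrees(np.arctan2(v[1],v[0])))
for I,b,n in((T,(400,140,475,220),"t"),(S,(410,220,490,315),"s")):
    x0,y0,x1,y1=b;g=I[y0:y1,x0:x1].max(2)<45;print(n,cen(g)[0]+[x0,y0],cen(g)[1])
for n,p,z in(("lensfront",(358,130),.095),("lensback",(405,128),.095)):
    v=onz(ct,t(*p),z)[:2]-A;print(n,np.hypot(*v),np.degrees(np.arctan2(v[1],v[0])))
l=tri(ct,t(431,86),cs,s(457,485));v=l[0][:2]-A;print("knob",l,np.hypot(*v),np.degrees(np.arctan2(v[1],v[0])))
h=cv2.inRange(h,(2,150,100),(14,255,255));h[:135]=0;h[178:]=0;h[:,:316]=0;h[:,340:]=0
n,l,st,cc=cv2.connectedComponentsWithStats(h);print(st,cc)
for c0 in cc[1:]:
    v=onz(ct,c0,.085)[:2]-A;print("tip",np.hypot(*v),np.degrees(np.arctan2(v[1],v[0])))
E
```

```text
(array([324.57894737, 193.33333333]), array([320, 189,  10,   9,  57], dtype=int32)) (array([332.        , 186.37931034]), array([328, 183,   9,   8,  58], dtype=int32))
hub (array([0.52433755, 0.05121095, 0.12645098]), np.float64(0.0008741392139761941))
ell ((323.191162109375, 197.40077209472656), (123.09034729003906, 123.21299743652344), 54.49983215332031)
axis [0.52140796 0.05215508 0.045     ]
part 0.15543756902079386 39.958637277315994
part 0.15376068706063598 -51.18768507008122
part 0.1528222905274817 133.02965788441008
part 0.15531528218844826 -142.7993440209098
t [441.54584404 185.08054841] [  19   20   43   48 1167]
s [448.61493124 276.04715128] [ 13  27  52  49 509]
lensfront 0.2349173238677134 -84.36214921680593
lensback 0.29020559745084756 -85.05627567200615
knob (array([ 0.58897056, -0.25439896,  0.13414473]), np.float64(5.4777284180161134e-05)) 0.3139109442422099 -77.57106293512626
[[     0      0    640    400 255589]
 [   321    144     14     15    183]
 [   318    161     16     17    228]] [[319.48899601 199.56110396]
 [327.33333333 151.52459016]
 [325.54824561 169.50877193]]
tip 0.11345111018381383 -5.274279532801314
tip 0.06721003483359815 -4.580016728855304
```

Call:
{"name": "apply_moves", "arguments": {"plan": [[[-0.4, -0.43, 0], [0, 0, 0]], [[-0.7, -0.75, 0], [0, 0, 0]], [[-0.7, -0.75, 0], [0, 0, 0]], [[-0.7, -0.75, 0], [0, 0, 0]], [[-0.7, -0.75, 0], [0, 0, 0]], [[-0.7, -0.75, 0], [0, 0, 0]], [[-0.7, -0.75, 0], [0, 0, 0]], [[-0.5, -0.55, 0], [0, 0, 0]]], "hand": 40}}

```text
time_s: 1.1
eef_pos: [0.4239, 0.1818, 0.2453]
ee_rot: [0.0, 0.217, 0.976, -0.0]
wrist_force: [0.6, 1.4, 1.2]
gripper_width: 0.0401
finger_force: 0.0
```

Call:
{"name": "apply_moves", "arguments": {"plan": [[[0, 0, 0], [0, 0, 0.8]], [[0, 0, 0], [0, 0, 0.8]], [[0, 0, 0], [0, 0, 0.8]], [[0, 0, 0], [0, 0, 0.7]], [[0, 0, 0], [0, 0, 0]], [[0, 0, 0], [0, 0, 0]]]}}

```text
time_s: 1.85
eef_pos: [0.4234, 0.1847, 0.2452]
ee_rot: [-0.0, 0.42, 0.908, -0.0]
wrist_force: [0.3, 0.5, 0.1]
gripper_width: 0.0398
finger_force: 0.0
```

Run:
```python
from h import *
c=robot.get_calibration("wrist");print(c);o=robot.get_obs();print(o["eef_pos"],o["ee_rot"],o["q"],o["gripper_width"])
cv2.imwrite("pics/w1.png",robot.get_image("wrist")[:,:,::-1])
```

```text
{'fx': 289.14854622231337, 'fy': 289.14854622231337, 'cx': 319.94183646005155, 'cy': 202.660884907556, 'R': array([[ 7.61954964e-01,  6.47629860e-01, -4.44745406e-04],
       [ 6.15423153e-01, -7.23848649e-01,  3.11925433e-01],
       [ 2.01690296e-01, -2.37946838e-01, -9.50106482e-01]]), 't': array([-0.44190836, -0.16757948,  0.33861008])}
[0.42340025 0.18466915 0.2451945 ] [-9.38333985e-05  4.19758666e-01  9.07635738e-01 -1.42858371e-04] [-0.66749138  0.26596177  0.1986571   1.9797524  -0.0661135   0.90227808
  0.26982477] 0.039765674280526214
```

View pics/w1.png

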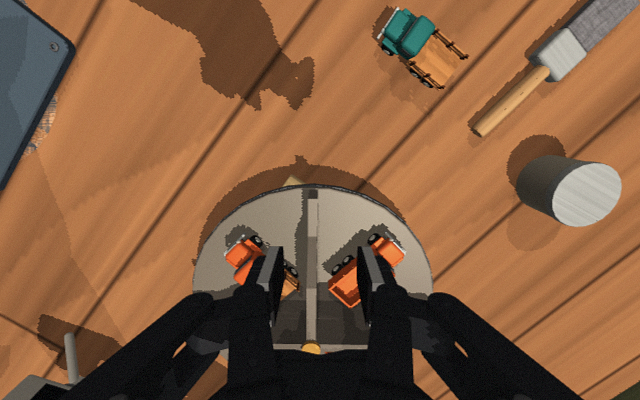

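The wrist view shows the near-left partition running almost vertically. Its outer end top is at about (312,192), and the fingers straddle it with the trucks well inside.

Run:
```python
from h import *
c=robot.get_calibration("wrist");o=robot.get_obs()
A=np.array([.523,.0517])
for uv in[(312,192),(312,230),(312,260)]:
    p=onz(c,uv,.086);v=p[:2]-A;print(p,np.hypot(*v),np.degrees(np.arctan2(v[1],v[0])))
w,x,y,z=o["ee_rot"];ex=np.array([x*x-y*y,2*x*y]);ey=np.array([2*x*y,y*y-x*x])
for th in(130,131):
    t=A+.15*np.array([np.cos(np.radians(th)),np.sin(np.radians(th))])-o["eef_pos"][:2];print(th,t@ex/.06,t@ey/.06,np.degrees(np.arctan2(*ex[::-1])))
```

```text
[0.41890767 0.17690135 0.086     ] 0.16282072691638222 129.7401157712829
[0.44628644 0.14409588 0.086     ] 0.12009150281870122 129.70184524510282
[0.46968628 0.11605799 0.086     ] 0.08357214304074867 129.63811996200695
130 -0.26298410816195544 -0.15537982482340662 130.33448924961488
131 -0.2631101500301461 -0.19901231990343946 130.33448924961488
```

Call:
{"name": "apply_moves", "arguments": {"plan": [[[-0.26, -0.14, 0], [0, 0, 0.08]], [[0, 0, 0.5], [0, 0, 0]], [[0, 0, 0.5], [0, 0, 0]], [[0, 0, 0.5], [0, 0, 0]], [[0, 0, 0.5], [0, 0, 0]], [[0, 0, 0.5], [0, 0, 0]], [[0, 0, 0.35], [0, 0, 0]], [[0, 0, 0], [0, 0, 0]]]}}

```text
time_s: 2.9
eef_pos: [0.4267, 0.1658, 0.0734]
ee_rot: [-0.001, 0.426, 0.905, -0.001]
wrist_force: [0.2, -0.5, 0.9]
gripper_width: 0.04
finger_force: 0.0
```

Run:
```python
from h import *
o=robot.get_obs();print(o["eef_pos"],o["ee_rot"],o["wrist_force"])
# camera body: use top-view mask outline; print left/right faces
T=cv2.imread("pics/top0.png")[150:215,405:470];S=cv2.imread("pics/side0.png")[220:315,410:490]
a=cv2.resize(T,None,fx=8,fy=8,interpolation=cv2.INTER_CUBIC);b=cv2.resize(S[:65,:],(0,0),fx=3.4,fy=3.4) if 0 else None
cv2.imwrite("pics/cam.png",cv2.convertScaleAbs(a,alpha=1.8))
```

```text
[0.42671724 0.16579161 0.07335216] [-7.26599966e-04  4.26280605e-01  9.04589771e-01 -1.28974319e-03] [ 0.20941106 -0.53503464  0.87399515]
```

View pics/cam.png

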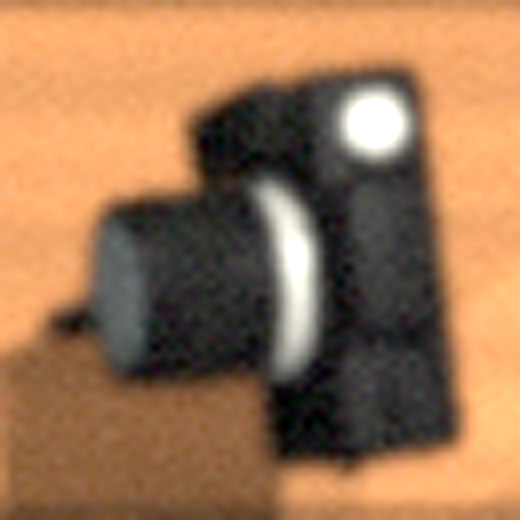

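The camera crop shows the lens front centred at about (121,293) and the back top edge running from (415,72) to (455,440).

Run:
```python
from h import *
c=robot.get_calibration("top");A=np.array([.523,.0517]);f=lambda x,y:(405+(x+.5)/8-.5,150+(y+.5)/8-.5)
b=lambda v:np.degrees(np.arctan2(v[1],v[0]))
v=onz(c,f(121,293),.095)[:2]-A;print("lens",np.hypot(*v),b(v))
p,q=onz(c,f(415,72),.135),onz(c,f(455,440),.135);d=q-p;print("back edge",np.linalg.norm(d[:2]),b(d)+90, b((p+q)[:2]/2-A))
```

```text
lens 0.23997840454884464 -85.18737089385482
back edge 0.11127028326767523 -86.31125374794871 -85.34748827185896
```

Call:
{"name": "apply_moves", "arguments": {"plan": [[[0, 0, 0], [0, 0, 0]], [[0, 0, 0], [0, 0, 0]], [[0, 0.0436, 0], [0, 0, 0.125]], [[0, 0.0436, 0], [0, 0, 0.125]], [[-0.0015, 0.0872, 0], [0, 0, 0.25]], [[-0.0034, 0.131, 0], [0, 0, 0.375]], [[-0.0034, 0.131, 0], [0, 0, 0.375]], [[-0.0034, 0.131, 0], [0, 0, 0.375]]], "hand": 18}}

```text
time_s: 3.9
eef_pos: [0.4562, 0.1864, 0.0742]
ee_rot: [0.0, 0.527, 0.85, 0.0]
wrist_force: [-0.8, -0.1, -0.8]
gripper_width: 0.0179
finger_force: 0.4
```

Call:
{"name": "apply_moves", "arguments": {"plan": [[[-0.0034, 0.131, 0], [0, 0, 0.375]], [[-0.0034, 0.131, 0], [0, 0, 0.375]], [[-0.0034, 0.131, 0], [0, 0, 0.375]], [[-0.0034, 0.131, 0], [0, 0, 0.375]], [[-0.0034, 0.131, 0], [0, 0, 0.375]], [[-0.0034, 0.131, 0], [0, 0, 0.375]], [[-0.0034, 0.131, 0], [0, 0, 0.375]], [[-0.0034, 0.131, 0], [0, 0, 0.375]]]}}

```text
time_s: 4.9
eef_pos: [0.5166, 0.2018, 0.0743]
ee_rot: [-0.0, 0.692, 0.722, 0.0]
wrist_force: [-1.5, 0.6, -0.4]
gripper_width: 0.0179
finger_force: 0.4
```

```bash
cat > st.py <<'E'
from h import *
o=robot.get_obs();A=np.array([.523,.0517]);v=o["eef_pos"][:2]-A;w,x,y,z=o["ee_rot"]
print(o["time_s"],o["eef_pos"],"r",np.hypot(*v),"brg",np.degrees(np.arctan2(v[1],v[0])),"toolx",np.degrees(np.arctan2(2*x*y,x*x-y*y)),o["wrist_force"],o["gripper_width"],o["q"].round(2))
E
python3 st.py
```

```text
4.9 [0.51659743 0.20175216 0.07428998] r 0.15018869150501482 brg 92.4432706810925 toolx 92.39338496638447 [-1.54991588  0.58537909 -0.39267522] 0.017901126676597486 [-0.67  0.64  0.33  1.95 -0.35  0.6  -0.06]
```

Call:
{"name": "apply_moves", "arguments": {"plan": [[[-0.0034, 0.131, 0], [0, 0, 0.375]], [[-0.0034, 0.131, 0], [0, 0, 0.375]], [[-0.0034, 0.131, 0], [0, 0, 0.375]], [[-0.0034, 0.131, 0], [0, 0, 0.375]], [[-0.0034, 0.131, 0], [0, 0, 0.375]], [[-0.0034, 0.131, 0], [0, 0, 0.375]], [[-0.0034, 0.131, 0], [0, 0, 0.375]], [[-0.0034, 0.131, 0], [0, 0, 0.375]]]}}

```text
time_s: 5.9
eef_pos: [0.5782, 0.1913, 0.0743]
ee_rot: [-0.0, 0.827, 0.562, 0.0]
wrist_force: [-1.0, 0.5, 0.1]
gripper_width: 0.0184
finger_force: 0.4
```

Call:
{"name": "apply_moves", "arguments": {"plan": [[[-0.0034, 0.131, 0], [0, 0, 0.375]], [[-0.0034, 0.131, 0], [0, 0, 0.375]], [[-0.0034, 0.131, 0], [0, 0, 0.375]], [[-0.0015, 0.0872, 0], [0, 0, 0.25]], [[-0.0015, 0.0872, 0], [0, 0, 0.25]], [[0, 0.0436, 0], [0, 0, 0.125]], [[0, 0.0436, 0], [0, 0, 0.125]], [[0, 0, 0], [0, 0, 0]]]}}

```text
time_s: 6.9
eef_pos: [0.6122, 0.1724, 0.0743]
ee_rot: [0.0, 0.893, 0.451, 0.0]
wrist_force: [0.5, -0.1, -0.6]
gripper_width: 0.0182
finger_force: 0.0
```

```bash
python3 st.py
python3 - <<'E'
from h import *
T=robot.get_image("top")[:,:,::-1];cv2.imwrite("pics/top2.png",T)
cv2.imwrite("pics/z2.png",cv2.resize(T[130:265,250:475],(800,480),interpolation=cv2.INTER_CUBIC))
E
```

```text
6.9 [0.61216971 0.17235025 0.07430831] r 0.15002573248331588 brg 53.532780617617114 toolx 53.567250064415944 [ 0.5319322  -0.05777771 -0.5691859 ] 0.018155943539400237 [-0.66  0.77  0.53  1.74 -0.53  0.78 -0.5 ]
```

View pics/z2.png

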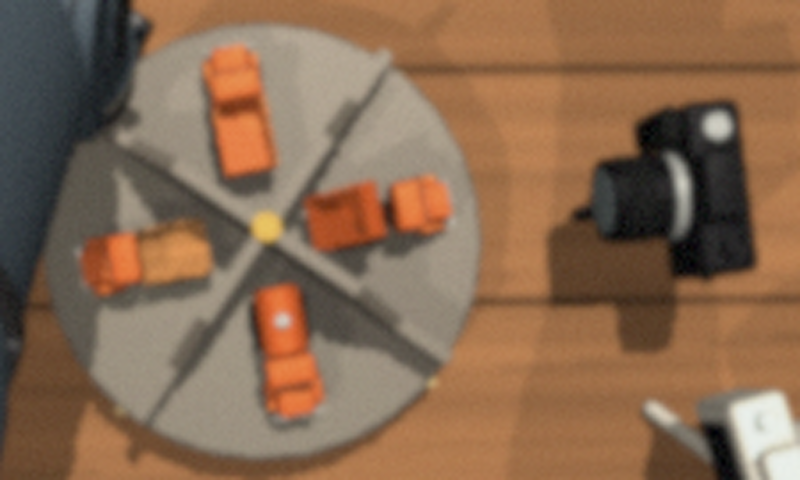

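The top view shows the tipper now facing right at (375,212), close to the camera heading. The visible partition ends are at (387,58), (443,362), (150,424) and (122,135).

```bash
cat > m.py <<'E'
from h import *
import sys
c=robot.get_calibration("top");A=np.array([.523,.0517]);k=225/800
b=lambda v:np.degrees(np.arctan2(v[1],v[0]))
def parts(P):
    for (x,y),a in P:
        p=onz(c,(250+k*(x+.5)-.5,130+k*(y+.5)-.5),.086)[:2]-A;print("part",np.hypot(*p).round(3),(b(p)-a+180)%360-180)
def tip(T):
    h=cv2.inRange(cv2.cvtColor(T,cv2.COLOR_BGR2HSV),(2,150,90),(14,255,255))
    h[:175]=0;h[205:]=0;h[:,:333]=0;h[:,380:]=0
    cc=cv2.connectedComponentsWithStats(h);ps=[]
    for s,q in zip(cc[2][1:],cc[3][1:]):
        if s[4]>40:
            for z in(.08,.09):
                p=onz(c,q,z)[:2];ps.append(p);print(s[4],z,np.hypot(*(p-A)),b(p-A))
E
python3 - <<'E'
from m import *
parts([((387,58),-45),((443,362),-135),((150,424),135),((122,135),45)])
tip(cv2.imread("pics/top2.png"))
E
```

```text
part 0.154 9.511281287696193
part 0.154 8.696711314153504
part 0.155 13.574156468924087
part 0.122 9.618363115085799
205 0.08 0.11195444875476636 -80.09399824898354
205 0.09 0.11022734057814382 -80.53635309556245
325 0.08 0.059869621903523455 -79.19643350268778
325 0.09 0.058698344639476756 -80.01918727842825
```

Call:
{"name": "apply_moves", "arguments": {"plan": [[[0, 0.035, 0], [0, 0, 0.1]], [[0, 0.053, 0], [0, 0, 0.15]], [[0, 0.053, 0], [0, 0, 0.15]], [[0, 0.035, 0], [0, 0, 0.1]], [[0, 0.035, 0], [0, 0, 0.1]], [[0, 0.018, 0], [0, 0, 0.05]], [[0, 0.003, 0], [0, 0, 0.01]], [[0, 0, 0], [0, 0, 0]]]}}

```text
time_s: 7.95
eef_pos: [0.6229, 0.1638, 0.0743]
ee_rot: [0.0, 0.912, 0.409, 0.0]
wrist_force: [-0.0, 0.8, 1.0]
gripper_width: 0.0181
finger_force: 0.0
```

Call:
{"name": "apply_moves", "arguments": {"plan": [[[0, 0, 0], [0, 0, 0]], [[0, 0, 0], [0, 0, 0]], [[0, 0, -0.1], [0, 0, 0]], [[0, 0, -0.3], [0, 0, 0]], [[0, 0, -0.6], [0, 0, 0]], [[0, 0, -0.8], [0, 0, 0]], [[0, 0, -0.8], [0, 0, 0]], [[0, 0, -0.4], [0, 0, 0]]], "hand": 28}}

```text
time_s: 8.95
eef_pos: [0.6238, 0.1634, 0.2588]
ee_rot: [0.0, 0.913, 0.409, 0.002]
wrist_force: [0.5, -0.4, 0.1]
gripper_width: 0.0281
finger_force: 0.0
```

```bash
python3 st.py
python3 - <<'E'
from m import *
T=robot.get_image("top")[:,:,::-1];cv2.imwrite("pics/top3.png",T);tip(T)
cv2.imwrite("pics/z3.png",cv2.resize(T[130:265,250:475],(800,480),interpolation=cv2.INTER_CUBIC))
cv2.imwrite("pics/w3.png",robot.get_image("wrist")[:,:,::-1])
print(robot.get_calibration("wrist"))
E
```

```text
8.95 [0.62379269 0.16339467 0.25878966] r 0.1504488789796276 brg 47.937068305899636 toolx 48.27613633812294 [ 0.45020765 -0.38028167  0.12876922] 0.028073278713512048 [-0.72  0.6   0.69  1.52 -0.4   1.16 -0.68]
326 0.08 0.05959601824151182 -84.28416519364194
326 0.09 0.05850519661907353 -85.15210024840594
211 0.08 0.11218064248199579 -85.37812874240218
211 0.09 0.110531964167415 -85.84188431178168
{'fx': 289.14854622231337, 'fy': 289.14854622231337, 'cx': 319.94183646005155, 'cy': 202.660884907556, 'R': array([[ 0.74646754, -0.66540898,  0.00413674],
       [-0.63433374, -0.70970131,  0.30650408],
       [-0.20101472, -0.23141942, -0.95186035]]), 't': array([-0.35835722,  0.46837189,  0.55679705])}
```

View pics/z3.png

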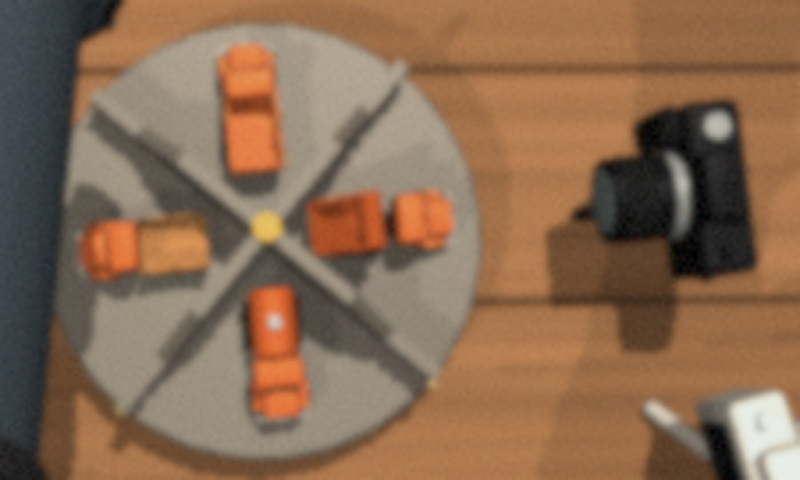

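View pics/w3.png

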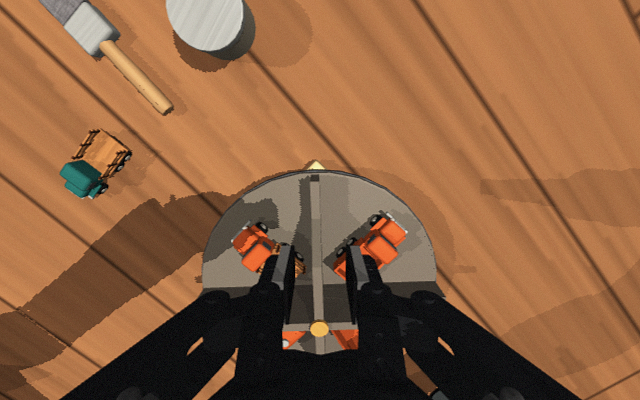

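Both views agree: the tipper points right, at the camera, with its cab at (423,219). In the wrist view the partition runs from (315.5,178) to the hub at (319,329). I'll do one final bearing check.

Run:
```python
from m import *
w=robot.get_calibration("wrist")
H=onz(w,(319,329),.1265);print("hub",H)
for uv in[(315,180),(316,215),(317,250)]:
    p=onz(w,uv,.086);print("part yaw vs A/hub",b(p[:2]-A)-135,b(p[:2]-H[:2])-135)
v=onz(c,(250+k*604.5-.5,130+k*199.5-.5),.095)[:2]-A;print("lens",np.hypot(*v),b(v))
h=onz(c,(250+k*266.5-.5,130+k*228-.5),.1265)[:2];print("hub top",h,b(onz(c,(250+k*604.5-.5,130+k*199.5-.5),.095)[:2]-h))
```

```text
hub [0.5229278  0.05042873 0.1265    ]
part yaw vs A/hub -85.52355313634231 -85.24600705357031
part yaw vs A/hub -85.5594734657267 -85.1887930098319
part yaw vs A/hub -85.64136353322729 -85.0592727056828
lens 0.23972505769154392 -84.83302022519716
hub top [0.52330699 0.05181471] -84.90853570741545
```

The platter is at about -85.4° and the camera is at about -85.1°, so they agree within measurement error. The table is at rest and the arm is clear.

```bash
python3 -c "
from plant import robot
print(robot.finish_job())"
```

```text
the job is handed in; nothing more can be done
None
```

I turned the turntable about 80° clockwise so the tipper's nose faces the black camera, to within about 0.5° by my measurements, and handed the job in at about 9 s with the platter at rest and the arm clear; no verdict came back.

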